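# Lock the bayonet plug into the filling doser

### The job

Take the blue-handled plug from its white tray and close the filler port of the white doser with it: put its two lugs into the entry slots, push it down gently against the sprung seal, turn it clockwise (seen from above) to the green marks, and let it rise into its notches so that it stays locked by itself when you let go. Do not ram the plug against the port or the seal, and leave the shaker, squeeze bottle, tub and ring cutter where they stand.

Things in the scene. Friction and masses are not known exactly. Their poses are not given: they have to be found in the camera images.
- plug: Bayonet plug, loose, about 220 g, upright on the tray. Origin: centre of its underside, z up its axis. White shaft 34 mm dia, 0 to 48 mm up (lowest 5 mm taper to 28 mm dia); steel flange 58 mm dia, 48 to 56 mm; blue handle bar on top, 56 to 94 mm, 46 mm long along x, 14 mm thick along y, centred. A half turn about z leaves it the same.
- lugs (a point): Point on the plug's axis, 11 mm above its underside, axes as the plug's: mid-height of its two dark lugs, which point along +x and -x. Each is 9 mm wide, 6 mm high (8 to 14 mm above the underside) and reaches 25 mm from the axis; below it a narrower lead, 5 mm wide, from 6 to 8 mm.
- doser: White countertop filling doser, fixed, 200 (x) by 190 (y) mm, top 75 mm above its origin; origin on the table under the port's axis. Spout on its -x face. On top stands the steel port sleeve, 68 mm outer dia, round the z axis. The sleeve is height-adjustable: it may stand up to 9 mm higher or lower than nominal, which no reading shows; rim, slots, lip, notches and seal go with it.
- port (a point): Centre of the port's mouth at nominal rim height (131 mm above the doser's origin; fixed to the doser, does not follow the sleeve), axes as the doser's. Bore 37 mm dia. Two entry slots with white marks, along doser +x and -x, 13 mm wide, out to 27 mm from the axis. 26 mm below the rim they end at a lip under which the lugs can turn clockwise only.
- lock (a point): Same point as port, turned: its x axis points to a green mark, 60 deg clockwise (from above) of the doser's x: the locked direction of the plug's x axis, either way round. There, notches let the lugs rise 8 mm above the lip's underside; a wall stops the turn about 5 deg further. When locked the plug's underside is 32 mm below the rim.
- seal_top (a point): Centre of the red sprung seal's top when free, at nominal height (26 mm below the rim; does not follow sleeve or seal). The plug's underside meets it before the lugs reach the lip. Spring: 2.8 N at first touch plus 0.7 N per mm. The lugs clear the lip at 14 mm (12.6 N); hard stop at 17 mm (14.7 N); locked it stays 6 mm down. Keep plug on doser below 35 N.
- tray: White flat plastic lid used as a tray, fixed, 150 mm (x) by 120 mm (y), 6 mm thick; origin at the centre of its underside.
- shaker: Steel spice shaker, loose, 60 mm dia, 95 mm tall, origin at the centre of its underside. Leave alone.
- squeeze: White squeeze bottle with yellow cap, loose, 64 mm dia, 170 mm tall, origin at the centre of its underside. Leave alone.
- tub: Clear open tub of orange filling, loose, 160 x 120 x 70 mm, origin at the centre of its underside. Leave alone.
- cutter: Steel ring cutter, loose, a tube 44 mm dia, 45 mm tall, origin at the centre of its underside. Leave alone.
There are look-alikes about, which are no part of the job. What is shaped like the plug but pink is not meant.

How it is judged:
On the way, in this order (a step that is already met when the one before it is completed fails the run):
1. the plug is lifted clear of the tray (z of plug in the frame of tray above 0.04 m), for 0.1 s.
2. the plug is in the port, its lugs down in the entry slots (horizontal distance between plug and doser below 0.005 m and z of plug in the frame of doser below 0.1145 m), for 0.05 s.
At the end, for the whole second after the job is handed in: Plug in the port (axis within 4 mm, upright within 0.06 rad), turned to within 7 deg of the green marks, risen into its notches (underside 89.5 to 108.5 mm above the doser origin), at rest; bystanders upright within 30 mm of their starts (horizontal distance between plug and doser below 0.004 m and angle between plug's own z axis and vertical below 0.06 rad and angle between the x axis of plug and the x axis of lock, either way round below 0.122 rad and z of plug in the frame of doser between 0.0895 and 0.1085 m and linear speed of plug below 0.01 m/s and angular speed of plug below 0.1 rad/s and distance of each of shaker, squeeze, tub, cutter from where it was at the start of the episode below 0.03 m and angle between each of shaker, squeeze, tub, cutter's own z axis and vertical below 0.4 rad); the robot touches nothing.
It fails at once if plug pressed or knocked against the doser with more than 35 N (contact force between plug and doser above 35 N).
It fails at once if spice shaker moved more than 30 mm or tipped (distance of shaker from where it was at the start of the episode above 0.03 m or angle between shaker's own z axis and vertical above 0.4 rad).
It fails at once if squeeze bottle moved more than 30 mm or tipped (distance of squeeze from where it was at the start of the episode above 0.03 m or angle between squeeze's own z axis and vertical above 0.4 rad).
It fails at once if filling tub moved more than 30 mm or tipped (distance of tub from where it was at the start of the episode above 0.03 m or angle between tub's own z axis and vertical above 0.4 rad).
It fails at once if ring cutter moved more than 30 mm or tipped (distance of cutter from where it was at the start of the episode above 0.03 m or angle between cutter's own z axis and vertical above 0.4 rad).
It also fails if it takes over 72 s, if anything falls off the work surface, if the arm or the gripper's body presses on something with over 40 N, if the wrist force passes 120 N, or if a joint passes its speed limit or range.

### The arm

A 6-joint arm with a two-finger parallel gripper is mounted at the origin on the work surface. World frame = base frame: x ahead of the robot, y to its left, z up, the work surface at z = 0. Lengths are in m, angles in rad, forces in N, time in s.
With the tool pointing down it reaches from about 0.3 to 0.875 m from the base axis. Payload 6.4 kg.
Tool frame: the origin (TCP) lies between the finger pads; the fingertips stand 25 mm ahead of it and the grasp point (between the pads) lies 6 mm ahead of it; z points along the fingers, y is the line along which they close (so a half turn about z gives the same grasp; the last joint's range is limited). The gripper opens to 85 mm and grips with 20 to 120 N. Pads are 22 mm wide; open, the fingers measure 114 mm over their backs; the gripper's body (76 mm by 85 mm) begins 54 mm behind the grasp point. The pads swing forward as they close: fully open they stand 13 mm farther back than shut.
Start: joints at [-1.311, 0.181, 1.607, -0, 1.354, -0.206], TCP at [0.258, -0.514, 0.256] pointing down, gripper open.
Joint ranges: [-2.99, 2.99], [-0.89, 2.07], [0.3, 2.58], [-1.14, 4.28], [0, 2.63], [-3.12, 3.12]. Speed limits (rad/s): [2.57, 2.57, 3.01, 3.14, 3.14, 3.14].

### API

Orientations are given as a unit quaternion [w, x, y, z].
In Python, from bench import ctrl gives the robot as it stands.
- The arm moves only by the tool servo_tool, never from a script. Its argument "series" is text: rows parted by semicolons, each of 7 numbers parted by spaces: the gripper command: -1 is fully open, 1 is shut, values between are in proportion, then the shift along the tool's x, y, z in m, then the turn, a rotation vector about the tool's x, y, z in degrees. A call has 1 to 12 rows; each row is the pose to reach, as a shift and turn from the pose commanded when the call began, along the tool's axes at that moment; what a row does not reach only later rows make up. A row lasts 1/12 s, in which the tool goes at most 41.7 mm and 7.16 degrees, less where a joint would pass 70% of its speed; a pose out of reach is approached as far as the arm can. A call with a gripper value outside its range is refused whole. The fingers move at their own pace and stop on an object; the grip force is fixed at half the most. Time passes only in rows, so rows that repeat a pose let the fingers close. It gives the time, the measured TCP pose, the force, the opening and the grip force at its end, in the units of the state.
- ctrl.get_obs(): the state, without advancing time (a new reading comes with each control period).
- ctrl.camera(name): name is "scene" or "side" or "wrist"; returns a dict with "img" (400x640x3 uint8, red, green, blue), "z_map" (400x640 float32, m along the optical axis (not along the pixel's ray), 0 where there is no reading), "fovy" (degrees; the focal length in pixels is half the picture's height over the tangent of half this angle, whatever the lens; pixels are square), "cx", "cy" (the principal point, pixels), "k1" (the pictures are not rectified: a ray, as slopes to the right and down, at radius r is drawn at 1 + k1 r^2 times it, then the intrinsics apply), "extrinsics" (4x4, takes a point from camera to world coordinates); the wrist camera has in their place "T_tool_cam" (4x4, takes a point from camera to tool coordinates, whose origin is the TCP and whose axes are the flange's). Camera axes: x right, y down, z forward; pixel columns grow to the right and rows downward; lengths in m; the calibration is good to about 2 mm. A picture is of the moment at which its call begins: read the wrist's pose just before it.
- ctrl.hand_in(): hands the job in; it is judged then, once.
The state is a dict: "time_s": time; "q": joint angles; "dq": joint speeds; "joint_efforts": joint torques, N m; "eef_pos": TCP position; "eef_rot": TCP orientation; "wrist_force": force on the tool from outside, world axes, zero at the start; "torque": the same for the moment, N m; "opening": opening from 0.0 (shut) to 1.0 (fully open); "grasp_force": force on a finger pad.
Only numpy, scipy, OpenCV 4.12 (cv2) and the standard library are available. Lean on these libraries where they do the work, as an engineer would, in place of code of your own. Each camera call takes 0.05 s, during which the arm holds its last target. There are 200 camera calls.

## Working session

There is one attempt and no reset: what is moved stays moved. The work goes in short steps, Python scripts to look and compute and a tool call to move; the robot and the scene stay as the last step left them, time stands still between calls to the robot, and variables do not carry over. Pictures are saved under pics/ and viewed, at most 10 in all, crops included, and the job is handed in when it is done.

Besides the shell and the picture viewer there is one more tool, called after "Call:" as a command line: name --argument value ..., lists and objects as JSON in quotes. servo_tool: Moves the arm, as the interface text tells. Its arguments: {"type":"object","properties":{"series":{"type":"string"}},"required":["series"]}

```bash
mkdir -p pics; ls; cat > h.py <<'E'
import numpy as np, cv2
from bench import ctrl
from scipy.spatial.transform import Rotation as R
def K(c):
    f=200/np.tan(np.radians(c['fovy'])/2); return np.array([[f,0,c['cx']],[0,f,c['cy']],[0,0,1.]]),np.array([c['k1'],0,0,0,0])
def grab(n):
    o=ctrl.get_obs(); c=ctrl.camera(n)
    if n=='wrist':
        T=np.eye(4);q=o['eef_rot'];T[:3,:3]=R.from_quat([q[1],q[2],q[3],q[0]]).as_matrix();T[:3,3]=o['eef_pos'];c['E']=T@np.array(c['T_tool_cam'])
    else: c['E']=np.array(c['extrinsics'])
    return c
def rays(c,uv):
    k,d=K(c); p=cv2.undistortPoints(np.array(uv,float).reshape(-1,1,2),k,d).reshape(-1,2)
    return np.c_[p,np.ones(len(p))]@c['E'][:3,:3].T, c['E'][:3,3]
def onplane(c,uv,z):
    r,o=rays(c,uv); return o+r*((z-o[2])/r[:,2])[:,None]
def cloud(c):
    v,u=np.mgrid[:400,:640]; r,o=rays(c,np.c_[u.ravel(),v.ravel()])
    return (o+r*c['z_map'].reshape(-1,1)).reshape(400,640,3)
def save(c,n): cv2.imwrite('pics/'+n,cv2.cvtColor(c['img'],cv2.COLOR_RGB2BGR))
def hsv(c): return cv2.cvtColor(c['img'],cv2.COLOR_RGB2HSV)
E
python3 - <<'E'
from h import *
import pickle
d={n:grab(n) for n in('scene','side','wrist')}
for n in d: save(d[n],n+'0.png'); print(n,d[n]['E'].round(3).tolist(),d[n]['fovy'],d[n]['k1'])
pickle.dump(d,open('d0.pkl','wb'))
cv2.imwrite('pics/ss.png',np.vstack([cv2.resize(cv2.imread('pics/%s0.png'%n),(480,300)) for n in('scene','side')]))
print(ctrl.get_obs())
E
```

```text
pics
scene [[-0.518, 0.547, -0.658, 1.384], [0.855, 0.344, -0.387, 0.467], [0.015, -0.763, -0.646, 0.866], [0.0, 0.0, 0.0, 1.0]] 50.84579032032281 -0.031095665790625955
side [[-0.864, -0.308, 0.399, 0.007], [-0.504, 0.551, -0.666, 0.941], [-0.015, -0.776, -0.631, 1.001], [0.0, 0.0, 0.0, 1.0]] 44.81724811581171 -0.0855894561253576
wrist [[0.447, -0.846, -0.289, 0.331], [-0.894, -0.424, -0.142, -0.476], [-0.003, 0.321, -0.947, 0.373], [0.0, 0.0, 0.0, 1.0]] 66.12413593420247 -0.056504080101913455
{'time_s': 0.15, 'q': array([-1.31127076e+00,  1.81394693e-01,  1.60774979e+00,  2.23060814e-05,
        1.35381712e+00, -2.06333374e-01]), 'dq': array([ 0.0010459 , -0.00160269, -0.00348427, -0.00123895, -0.00111806,
        0.00193508]), 'joint_efforts': array([ 2.86328759e-04, -4.45268762e+01, -3.51689100e+01, -2.88345245e-04,
        5.99022445e-03,  2.45424246e-05]), 'eef_pos': array([ 0.25818882, -0.51334698,  0.25559121]), 'eef_rot': array([-6.84523307e-04,  9.72994692e-01,  2.30826472e-01, -7.31620987e-06]), 'wrist_force': array([-0.17840723,  0.90637588,  0.30480211]), 'torque': array([ 0.03589509,  0.00386091, -0.02696516]), 'grasp_force': 0.0, 'opening': 0.9966044947684402}
```

View pics/scene0.png

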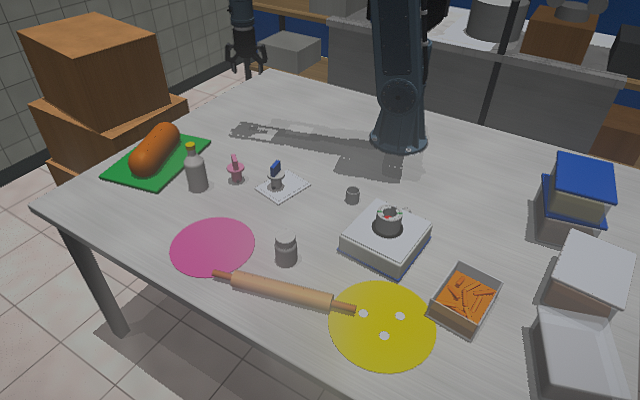

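View pics/side0.png

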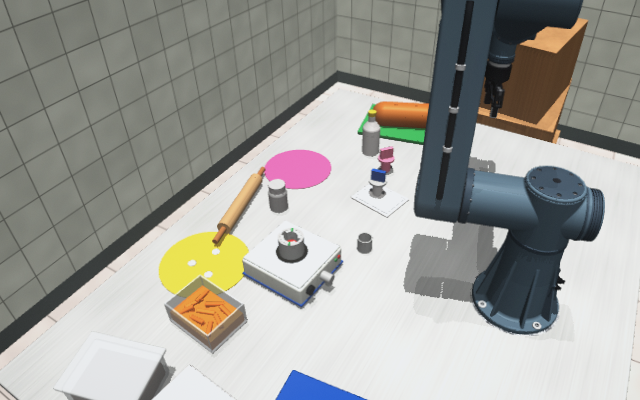

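The scene view shows the blue-handled plug on its tray near (275,180), the pink one at (236,168), and the doser with its port at (388,218). The side view shows the plug at (378,180), the port at (291,243) and the spout/knob at (320,283).

```bash
python3 - <<'E'
from h import *
import pickle
d=pickle.load(open('d0.pkl','rb'))
roi={'scene':dict(plug=(245,150,320,205),port=(335,195,440,280)),'side':dict(plug=(345,160,412,218),port=(235,220,345,310))}
for n in roi:
    c=d[n];P=cloud(c);H=hsv(c)
    x0,y0,x1,y1=roi[n]['plug']
    m=np.zeros((400,640),bool);m[y0:y1,x0:x1]=1
    b=m&(H[...,0]>100)&(H[...,0]<130)&(H[...,1]>120)
    Q=P[b]; print(n,'blue',b.sum(),Q.min(0).round(3),Q.max(0).round(3))
    t=Q[(Q[:,2]>.092)]; print(' top',len(t),t.mean(0).round(4), cv2.minAreaRect((t[:,:2]*1000).astype(np.float32)))
    t=P[m&(abs(P[...,2]-.006)<.003)&(c['img'].min(2)>150)]; print(' tray',len(t),cv2.minAreaRect((t[:,:2]*1000).astype(np.float32)))
    x0,y0,x1,y1=roi[n]['port']
    m=np.zeros((400,640),bool);m[y0:y1,x0:x1]=1
    t=P[m&(abs(P[...,2]-.075)<.004)]; print(' dosertop',len(t),t[:,2].mean(),cv2.minAreaRect((t[:,:2]*1000).astype(np.float32)))
    t=P[m&(P[...,2]>.085)]; print(' sleeve',len(t),t[:,2].max(),np.percentile(t[:,2],[50,80,95])); z=np.percentile(t[:,2],90)
    rr=t[abs(t[:,2]-z)<.004]; print(' rim',cv2.minEnclosingCircle((rr[:,:2]*1000).astype(np.float32)))
    for nm,mm in dict(green=(H[...,0]>45)&(H[...,0]<85)&(H[...,1]>80),red=((H[...,0]<10)|(H[...,0]>170))&(H[...,1]>120)).items():
        q=P[m&mm]; print(' ',nm,len(q),q.mean(0).round(4) if len(q) else '')
    s=c['img'][y0:y1,x0:x1]; cv2.imwrite(f'pics/p_{n}.png',cv2.resize(s[...,::-1],None,fx=4,fy=4))
a=cv2.imread('pics/p_scene.png');b=cv2.imread('pics/p_side.png');w=min(a.shape[1],b.shape[1])
cv2.imwrite('pics/pp.png',np.hstack([cv2.resize(a,(400,300)),cv2.resize(b,(400,300))]))
E
```

```text
scene blue 31 [ 0.374 -0.319  0.002] [ 0.531 -0.212  0.106]
 top 30 [ 0.5121 -0.218   0.1013] ((509.4986572265625, -218.8647003173828), (42.95877456665039, 10.481705665588379), 9.975179672241211)
 tray 1070 ((439.89208984375, -244.17449951171875), (317.70184326171875, 256.27252197265625), 32.18858337402344)
 dosertop 2429 0.07595247387497962 ((563.9254150390625, 197.32284545898438), (185.18760681152344, 197.66468811035156), 85.45704650878906)
 sleeve 710 0.8664938402988118 [0.12344417 0.13187931 0.86649384]
 rim ((563.7203979492188, 196.3826904296875), 35.086936950683594)
  green 8 [0.5645 0.1963 0.1318]
  red 11 [0.5574 0.1898 0.1077]
side blue 132 [ 0.483 -0.231  0.069] [ 0.527 -0.206  0.106]
 top 65 [ 0.5051 -0.2169  0.0992] ((506.00445556640625, -217.58688354492188), (42.39286804199219, 20.057254791259766), 11.079959869384766)
 tray 1403 ((514.8635864257812, -266.3160400390625), (239.6477508544922, 319.09820556640625), 28.509450912475586)
 dosertop 2522 0.07591285963011624 ((565.479736328125, 258.63055419921875), (311.8792419433594, 195.7962646484375), 85.65263366699219)
 sleeve 741 1.0013428418727695 [0.12386724 0.13230771 1.00134284]
 rim ((561.37353515625, 197.23199462890625), 35.766822814941406)
  green 16 [0.5237 0.1782 0.1029]
  red 17 [0.5317 0.1654 0.0856]
```

View pics/pp.png

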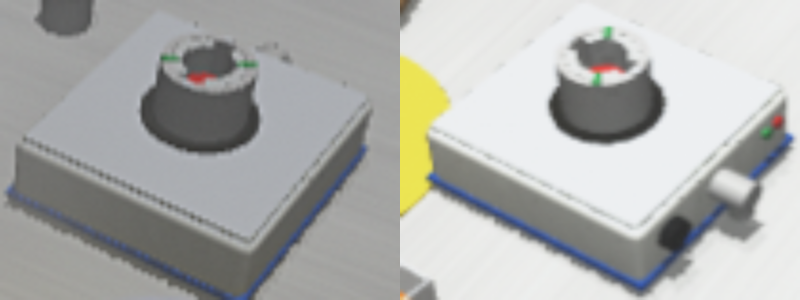

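The crops show the doser's port with two green marks, white slot marks and the red seal. The spout side, with the knob and the red and green lights, faces the robot. I'll move above the plug with the wrist turned about half a turn, which leaves last-joint range for the 60° turn.

Call:
servo_tool --series "-1 0.03 -0.0126 0 0 0 -7; -1 0.06 -0.025 0 0 0 -14; -1 0.09 -0.038 0 0 0 -21; -1 0.12 -0.0505 0 0 0 -28; -1 0.15 -0.063 0 0 0 -35; -1 0.18 -0.076 0 0 0 -42; -1 0.21 -0.089 0 0 0 -49; -1 0.24 -0.102 0 0 0 -56; -1 0.27 -0.115 0 0 0 -63; -1 0.30 -0.128 0 0 0 -70; -1 0.33 -0.141 0 0 0 -77; -1 0.355 -0.152 0 0 0 -83"

```text
time_s: 1.15
eef_pos: [0.5082, -0.2165, 0.2561]
eef_rot: [-0.0, 0.573, 0.82, 0.0]
wrist_force: [0.3, -0.3, 0.7]
opening: 1.002
grasp_force: 0.0
```

Call:
servo_tool --series "-1 0 0 0 0 0 -7; -1 0 0 0 0 0 -14; -1 0 0 0 0 0 -21; -1 0 0 0 0 0 -28; -1 0 0 0 0 0 -35; -1 0 0 0 0 0 -42; -1 0 0 0 0 0 -49; -1 0 0 0 0 0 -56; -1 0 0 0 0 0 -63; -1 0 0 0 0 0 -70; -1 0 0 0 0 0 -77; -1 0 0 0 0 0 -80"

```text
time_s: 2.15
eef_pos: [0.507, -0.2184, 0.2559]
eef_rot: [-0.0, -0.088, 0.996, 0.0]
wrist_force: [-0.5, 0.7, -0.7]
opening: 1.003
grasp_force: 0.0
```

```bash
python3 - <<'E'
from h import *
import pickle
c=grab('wrist');o=ctrl.get_obs();print(o['eef_pos'],o['q'],o['time_s'])
save(c,'w1.png');pickle.dump(c,open('w1.pkl','wb'))
P=cloud(c);H=hsv(c)
b=(H[...,0]>100)&(H[...,0]<130)&(H[...,1]>120)&(P[...,2]>.09)&(P[...,2]<.11)
Q=P[b];print(b.sum(),Q.mean(0),cv2.minAreaRect((Q[:,:2]*1000).astype(np.float32)))
t=P[(abs(P[...,2]-.006)<.003)&(c['img'].min(2)>150)&(abs(P[...,0]-.5)<.1)&(abs(P[...,1]+.22)<.1)];print(cv2.minAreaRect((t[:,:2]*1000).astype(np.float32)))
p=(H[...,0]>150)&(H[...,1]>60)&(P[...,2]>.06)&(P[...,2]<.12);print('pink',P[p].mean(0) if p.any() else 0)
E
```

```text
[ 0.50698588 -0.21837064  0.25593525] [-6.21741297e-01  1.30494165e-01  1.66510735e+00 -3.93353592e-05
  1.34671702e+00 -2.36797095e+00] 2.2
682 [ 0.5040502  -0.22026782  0.09920128] ((505.6011657714844, -220.01919555664062), (45.10575866699219, 13.232488632202148), 8.12418270111084)
((489.8784484863281, -205.6180419921875), (118.70602416992188, 149.08981323242188), 77.23943328857422)
pink [ 0.53821301 -0.35449685  0.08421286]
```

View pics/w1.png

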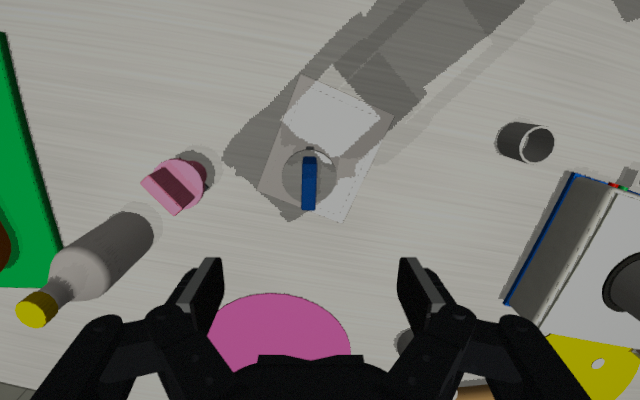

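The wrist view has the blue handle at (309,183). Its size, 45×13 mm, and top height, 0.099, match the plug. The pink one is 135 mm away. I'll go down and grasp.

Call:
servo_tool --series "-1 0.0017 -0.0008 0.02 0 0 1; -1 0.0017 -0.0008 0.045 0 0 2; -1 0.0017 -0.0008 0.07 0 0 2; -1 0.0017 -0.0008 0.09 0 0 2; -1 0.0017 -0.0008 0.105 0 0 2; -1 0.0017 -0.0008 0.12 0 0 2; -1 0.0017 -0.0008 0.132 0 0 2; -1 0.0017 -0.0008 0.142 0 0 2; -1 0.0017 -0.0008 0.15 0 0 2; -1 0.0017 -0.0008 0.156 0 0 2; -1 0.0017 -0.0008 0.16 0 0 2; -1 0.0017 -0.0008 0.162 0 0 2"

```text
time_s: 3.2
eef_pos: [0.5057, -0.2196, 0.094]
eef_rot: [-0.0, -0.067, 0.998, 0.0]
wrist_force: [0.5, 0.3, 0.4]
opening: 0.999
grasp_force: 0.0
```

Call:
servo_tool --series "0.3 0 0 0 0 0 0; 0.5 0 0 0 0 0 0; 0.7 0 0 0 0 0 0; 1 0 0 0 0 0 0; 1 0 0 0 0 0 0; 1 0 0 0 0 0 0; 1 0 0 0 0 0 0; 1 0 0 0 0 0 0; 1 0 0 0 0 0 0; 1 0 0 0 0 0 0"

```text
time_s: 4.03
eef_pos: [0.5059, -0.2198, 0.0947]
eef_rot: [0.0, -0.067, 0.998, -0.0]
wrist_force: [-1.2, -0.1, 4.3]
opening: 0.153
grasp_force: 59.1
```

Gripped, with 13 mm between the pads. Lifting.

Call:
servo_tool --series "1 0 0 -0.005 0 0 0; 1 0 0 -0.015 0 0 0; 1 0 0 -0.03 0 0 0; 1 0 0 -0.05 0 0 0; 1 0 0 -0.07 0 0 0; 1 0 0 -0.09 0 0 0; 1 0 0 -0.11 0 0 0; 1 0 0 -0.13 0 0 0; 1 0 0 -0.15 0 0 0; 1 0 0 -0.165 0 0 0; 1 0 0 -0.175 0 0 0; 1 0 0 -0.18 0 0 0"

```text
time_s: 5.03
eef_pos: [0.506, -0.2197, 0.2762]
eef_rot: [0.001, -0.067, 0.998, -0.001]
wrist_force: [-0.3, -0.2, -2.0]
opening: 0.15
grasp_force: 58.5
```

Call:
servo_tool --series "1 -0.004 0.008 0 0 0 1; 1 -0.011 0.024 0 0 0 2; 1 -0.02 0.044 0 0 0 3; 1 -0.03 0.064 0 0 0 4; 1 -0.04 0.085 0 0 0 5; 1 -0.05 0.106 0 0 0 6; 1 -0.06 0.127 0 0 0 7; 1 -0.07 0.148 0 0 0 8; 1 -0.08 0.17 0 0 0 9; 1 -0.088 0.187 0 0 0 10; 1 -0.093 0.197 0 0 0 11; 1 -0.095 0.2015 0 0 0 12"

```text
time_s: 6.03
eef_pos: [0.5725, -0.0051, 0.2732]
eef_rot: [-0.001, 0.037, 0.999, 0.001]
wrist_force: [0.0, -0.1, -2.2]
opening: 0.148
grasp_force: 58.6
```

Call:
servo_tool --series "1 -0.002 0.008 0 0 0 0; 1 -0.006 0.024 0 0 0 0; 1 -0.011 0.046 0 0 0 0; 1 -0.017 0.07 0 0 0 0; 1 -0.023 0.095 0 0 0 0; 1 -0.029 0.12 0 0 0 0; 1 -0.035 0.145 0 0 0 0; 1 -0.041 0.17 0 0 0 0; 1 -0.046 0.19 0 0 0 0; 1 -0.05 0.205 0 0 0 0; 1 -0.052 0.214 0 0 0 0; 1 -0.052 0.214 0 0 0 0"

```text
time_s: 7.03
eef_pos: [0.6405, 0.2039, 0.2733]
eef_rot: [-0.001, 0.037, 0.999, 0.0]
wrist_force: [-0.4, -0.4, -2.4]
opening: 0.158
grasp_force: 58.7
```

```bash
python3 - <<'E'
from h import *
import pickle
c=grab('wrist');o=ctrl.get_obs();print(o['eef_pos'],o['eef_rot'],o['wrist_force'],o['torque'])
save(c,'w2.png');pickle.dump(c,open('w2.pkl','wb'))
P=cloud(c);H=hsv(c)
near=(abs(P[...,0]-.563)<.05)&(abs(P[...,1]-.197)<.05)
z=P[...,2][near&(P[...,2]>.1)&(P[...,2]<.15)];h,e=np.histogram(z,bins=np.arange(.1,.15,.001));print(h.tolist())
zr=e[h.argmax()]+.0005
m=near&(abs(P[...,2]-zr)<.003);Q=P[m];print(zr,len(Q),Q.mean(0),cv2.minEnclosingCircle((Q[:,:2]*1000).astype(np.float32)))
g=near&(H[...,0]>45)&(H[...,0]<85)&(H[...,1]>80)
n,l,s,ce=cv2.connectedComponentsWithStats(g.astype(np.uint8))
for i in range(1,n):
    if s[i,4]>5: print('green',s[i],ce[i],P[l==i].mean(0),onplane(c,[ce[i]],zr))
t=P[(abs(P[...,2]-.075)<.003)];t=t[(abs(t[:,0]-.56)<.15)&(abs(t[:,1]-.2)<.15)];print('top',cv2.minAreaRect((t[:,:2]*1000).astype(np.float32)))
b=(H[...,0]>100)&(H[...,0]<130)&(H[...,1]>120);print('blue',b.sum())
E
```

```text
[0.64042472 0.20268711 0.27344782] [-7.23788335e-04  3.69511667e-02  9.99316781e-01 -2.43897392e-04] [-0.2138746  -0.33471566 -3.05023241] [-0.00077131  0.0068367  -0.00770506]
[8, 13, 76, 393, 472, 126, 17, 15, 8, 6, 10, 11, 8, 14, 21, 16, 10, 13, 18, 8, 22, 11, 20, 14, 12, 19, 12, 39, 399, 1496, 1348, 320, 14, 0, 0, 0, 0, 0, 0, 0, 0, 0, 0, 0, 0, 0, 0, 0, 0]
0.12950000000000003 3620 [0.56113616 0.19825686 0.12991839] ((562.5149536132812, 198.07310485839844), 34.428260803222656)
green [317  79  16  13 109] [324.62385321  85.30275229] [0.5510088  0.22201627 0.13294846] [[0.55089576 0.22219751 0.1295    ]]
green [261 113  16  13  98] [268.12244898 119.03061224] [0.5734058  0.17476849 0.13607   ] [[0.5738527  0.17383836 0.1295    ]]
top ((564.4156494140625, 197.96560668945312), (180.94923400878906, 185.95619201660156), 85.25798034667969)
blue 3743
```

View pics/w2.png

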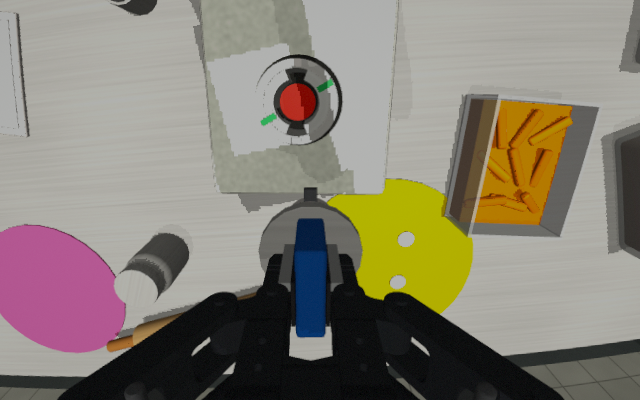

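The wrist view shows the port centred near (297,101), with its slots at (296,76) and (297,127). The green marks are at (325,85) and (268,119). The held plug's handle is at (310,275) and its lug tip at (310,193). Next I'll measure the held plug.

```bash
cat > held.py <<'E'
from h import *
from scipy.optimize import least_squares
def circ(X,r):
    s=least_squares(lambda p:np.hypot(*(X-p).T)-r,X.mean(0),loss='soft_l1',f_scale=.001);return s.x,np.sqrt(np.mean(s.fun**2))
E
python3 - <<'E'
from held import *
import pickle
c=pickle.load(open('w2.pkl','rb'));P=cloud(c);H=hsv(c)
o=ctrl.get_obs();T=o['eef_pos']
v,u=np.mgrid[:400,:640]
b=(H[...,0]>100)&(H[...,0]<130)&(H[...,1]>120)&(abs(P[...,0]-T[0])<.06)
h,e=np.histogram(P[b][:,2],bins=np.arange(.22,.3,.002));print('blue z',dict(zip(e.round(3),h)))
zt=np.percentile(P[b][:,2],90)
Q=P[b&(abs(P[...,2]-zt)<.003)];print('handle top',zt,len(Q),cv2.minAreaRect((Q[:,:2]*1000).astype(np.float32)))
g=(v>185)&(v<290)&(u>240)&(u<380)&~b
h,e=np.histogram(P[g][:,2],bins=np.arange(.17,.28,.002));print('grey z',{k:int(n) for k,n in zip(e.round(3),h) if n})
Q=P[g&(P[...,2]>.232)&(P[...,2]<.246)&(P[...,0]<T[0]-.005)]
# rim of flange: contour of mask in image
m=(g&(P[...,2]>.232)&(P[...,2]<.248)).astype(np.uint8)
zf=np.median(P[m>0][:,2]);k=max(cv2.findContours(m,cv2.RETR_EXTERNAL,cv2.CHAIN_APPROX_NONE)[0],key=len)[:,0]
k=k[(k[:,1]<235)];X=onplane(c,k,zf)[:,:2];print('flange',zf,len(k),circ(X,.029))
l=g&(P[...,2]>.18)&(P[...,2]<.21)&(v<205)&(abs(u-310)<12);Q=P[l];print('lug',len(Q),Q.mean(0) if len(Q) else 0,Q.min(0),Q.max(0))
E
```

```text
blue z {np.float64(0.22): np.int64(0), np.float64(0.222): np.int64(0), np.float64(0.224): np.int64(0), np.float64(0.226): np.int64(0), np.float64(0.228): np.int64(0), np.float64(0.23): np.int64(0), np.float64(0.232): np.int64(0), np.float64(0.234): np.int64(0), np.float64(0.236): np.int64(0), np.float64(0.238): np.int64(0), np.float64(0.24): np.int64(0), np.float64(0.242): np.int64(15), np.float64(0.244): np.int64(39), np.float64(0.246): np.int64(37), np.float64(0.248): np.int64(42), np.float64(0.25): np.int64(46), np.float64(0.252): np.int64(46), np.float64(0.254): np.int64(40), np.float64(0.256): np.int64(56), np.float64(0.258): np.int64(51), np.float64(0.26): np.int64(52), np.float64(0.262): np.int64(58), np.float64(0.264): np.int64(59), np.float64(0.266): np.int64(58), np.float64(0.268): np.int64(68), np.float64(0.27): np.int64(65), np.float64(0.272): np.int64(71), np.float64(0.274): np.int64(92), np.float64(0.276): np.int64(1277), np.float64(0.278): np.int64(1397), np.float64(0.28): np.int64(21), np.float64(0.282): np.int64(12), np.float64(0.284): np.int64(7), np.float64(0.286):
[... 528 characters left out ...]
p.float64(0.238): 1259, np.float64(0.24): 1773, np.float64(0.242): 19, np.float64(0.244): 2, np.float64(0.246): 3, np.float64(0.248): 1, np.float64(0.25): 16, np.float64(0.252): 44, np.float64(0.254): 68, np.float64(0.256): 96, np.float64(0.258): 95, np.float64(0.26): 105, np.float64(0.262): 103, np.float64(0.264): 127, np.float64(0.266): 112, np.float64(0.268): 119, np.float64(0.27): 122, np.float64(0.272): 148, np.float64(0.274): 130, np.float64(0.276): 154, np.float64(0.278): 145}
flange 0.24006181495795015 167 (array([0.64061287, 0.20383398]), np.float64(0.005626148143836312))
lug 241 [0.62051113 0.2053205  0.19708504] [0.61545694 0.19715091 0.1894338 ] [0.62648801 0.21231271 0.19992105]
```

```bash
python3 - <<'E'
from held import *
import pickle
c=pickle.load(open('w2.pkl','rb'));P=cloud(c);H=hsv(c);v,u=np.mgrid[:400,:640]
b=((H[...,0]>100)&(H[...,0]<130)&(H[...,1]>120)&(abs(P[...,2]-.278)<.003)).astype(np.uint8)
b=cv2.morphologyEx(b,cv2.MORPH_OPEN,np.ones((5,5)))
k=max(cv2.findContours(b,cv2.RETR_EXTERNAL,cv2.CHAIN_APPROX_NONE)[0],key=len)[:,0]
X=onplane(c,k,.2787)[:,:2];print('handle',cv2.minAreaRect((X*1000).astype(np.float32)))
m=((P[...,2]>.236)&(P[...,2]<.243)&(v>180)&(v<290)&(abs(u-310)<60)).astype(np.uint8)
pts=[]
for r in range(205,262,1):
    q=np.flatnonzero(m[r]); 
    if len(q)>5: pts+= [(q[0]-.5,r),(q[-1]+.5,r)]
X=onplane(c,pts,.2407)[:,:2];p,e=circ(X,.029);res=np.hypot(*(X-p).T)-.029;k=abs(res)<.0025;print('flange',p,e,k.mean(),circ(X[k],.029))
l=((P[...,2]>.195)&(P[...,2]<.202)&(v<205)&(abs(u-310)<12)).astype(np.uint8)
q=np.argwhere(l);print('lug px',q.min(0),q.max(0),len(q)); X=onplane(c,q[:,::-1],.1987);print(cv2.minAreaRect((X[:,:2]*1000).astype(np.float32)))
E
```

```text
handle ((639.2962036132812, 203.8527069091797), (13.446878433227539, 45.501251220703125), 86.17740631103516)
flange [0.64028457 0.20386135] 0.00041886966221068726 1.0 (array([0.64028457, 0.20386135]), np.float64(0.00041886966221068726))
lug px [188 299] [202 321] 202
((620.0604858398438, 205.1695098876953), (14.5748872756958, 9.683427810668945), 85.6775131225586)
```

```bash
cat > port.py <<'E'
from held import *
def port(c,zr=.130):
    P=cloud(c);H=hsv(c)
    near=(abs(P[...,0]-.563)<.05)&(abs(P[...,1]-.197)<.05)
    m=(near&(abs(P[...,2]-zr)<.004)).astype(np.uint8)
    k=max(cv2.findContours(m,cv2.RETR_EXTERNAL,cv2.CHAIN_APPROX_NONE)[0],key=len)[:,0]
    X=onplane(c,k,zr)[:,:2];p,e=circ(X,.034)
    g=near&(H[...,0]>45)&(H[...,0]<85)&(H[...,1]>80)&(P[...,2]>.125)
    n,l,s,ce=cv2.connectedComponentsWithStats(g.astype(np.uint8));i=np.argsort(-s[1:,4])[:2]+1
    G=onplane(c,ce[i],zr);d=G[0]-G[1]
    return p,e,G.mean(0),np.degrees(np.arctan2(d[1],d[0]))%180-180
E
python3 - <<'E'
from port import *
for i in range(3):
    o=ctrl.get_obs();print(o['eef_pos'],o['eef_rot'],o['q'][5]);print(port(grab('wrist')))
for n in('scene','side'):print(n,port(grab(n)))
E
```

```text
[0.64042472 0.20268711 0.27344782] [-7.23788335e-04  3.69511667e-02  9.99316781e-01 -2.43897392e-04] -1.3665029536524325
(array([0.56228315, 0.19814261]), np.float64(0.00041684955060450216), array([0.56238833, 0.19805676, 0.13      ]), np.float64(-64.7231606220951))
[0.64041774 0.20187288 0.27360911] [-6.50921657e-04  3.74511927e-02  9.99298182e-01 -3.58599226e-04] -1.3665768922984078
(array([0.56227325, 0.19815397]), np.float64(0.00042433819838932186), array([0.56236636, 0.19805855, 0.13      ]), np.float64(-64.59510168100746))
[0.6404978  0.20141554 0.27385996] [-4.70428454e-04  3.78282405e-02  9.99284087e-01 -3.41961849e-04] -1.3665081816414926
(array([0.56233772, 0.19812565]), np.float64(0.0004413218111777579), array([0.5623032 , 0.19813119, 0.13      ]), np.float64(-64.58654902023001))Traceback (most recent call last):
  File "<stdin>", line 4, in <module>
  File "port.py", line 10, in port
    G=onplane(c,ce[i],zr);d=G[0]-G[1]
                                 ~^^^
IndexError: index 1 is out of bounds for axis 0 with size 1
```

Call:
servo_tool --series "1 0.003 -0.001 0 0 0 0.4; 1 0.01 -0.002 0 0 0 0.4; 1 0.02 -0.003 0 0 0 0.4; 1 0.03 -0.004 0 0 0 0.4; 1 0.04 -0.005 0 0 0 0.4; 1 0.05 -0.006 0.003 0 0 0.4; 1 0.06 -0.008 0.008 0 0 0.4; 1 0.068 -0.009 0.014 0 0 0.4; 1 0.074 -0.01 0.02 0 0 0.4; 1 0.077 -0.0105 0.025 0 0 0.4; 1 0.0777 -0.0105 0.029 0 0 0.4; 1 0.0777 -0.0105 0.03 0 0 0.4"

```text
time_s: 8.28
eef_pos: [0.5621, 0.1975, 0.2435]
eef_rot: [-0.0, 0.041, 0.999, -0.0]
wrist_force: [0.1, 0.4, -1.8]
opening: 0.154
grasp_force: 58.7
```

Call:
servo_tool --series "1 0 0 0 0 0 0; 1 0 0 0 0 0 0; 1 0 0 0 0 0 0; 1 0 0 0 0 0 0; 1 0 0 0 0 0 0; 1 0 0 0 0 0 0"

```text
time_s: 8.78
eef_pos: [0.5626, 0.1977, 0.2444]
eef_rot: [0.0, 0.041, 0.999, 0.0]
wrist_force: [-1.0, 0.2, -2.0]
opening: 0.153
grasp_force: 58.7
```

```bash
python3 - <<'E'
from port import *
import pickle
d={n:grab(n) for n in('scene','side')}
o=ctrl.get_obs();print(o['eef_pos'],o['eef_rot'],o['wrist_force'])
pickle.dump(d,open('d3.pkl','wb'))
for n in d: save(d[n],n+'3.png')
a=d['scene']['img'][140:260,330:450,::-1];b=d['side']['img'][170:290,230:350,::-1]
cv2.imwrite('pics/z3.png',cv2.resize(np.hstack([a,b]),(800,400),interpolation=cv2.INTER_CUBIC))
E
```

```text
[0.56254552 0.19770252 0.24434552] [3.61079937e-05 4.10911572e-02 9.99155401e-01 2.91665012e-06] [-0.20389694 -0.08463763 -1.81811693]
```

View pics/z3.png

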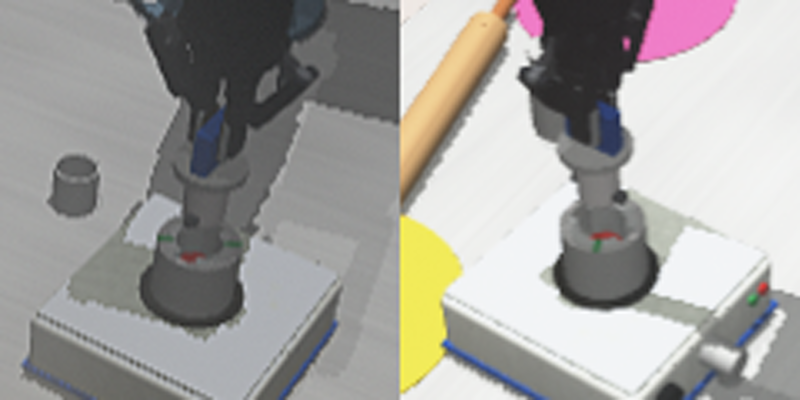

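The crops show the plug upright over the port with its lugs lined up with the slots, and the arm has settled. I'll go down slowly and watch the force.

Call:
servo_tool --series "1 0.0002 0.0004 0.002 0 0 0; 1 0.0002 0.0004 0.005 0 0 0; 1 0.0002 0.0004 0.008 0 0 0; 1 0.0002 0.0004 0.011 0 0 0; 1 0.0002 0.0004 0.013 0 0 0; 1 0.0002 0.0004 0.015 0 0 0; 1 0.0002 0.0004 0.017 0 0 0; 1 0.0002 0.0004 0.019 0 0 0; 1 0.0002 0.0004 0.02 0 0 0; 1 0.0002 0.0004 0.021 0 0 0; 1 0.0002 0.0004 0.022 0 0 0; 1 0.0002 0.0004 0.022 0 0 0"

```text
time_s: 9.88
eef_pos: [0.5623, 0.1981, 0.2221]
eef_rot: [-0.0, 0.041, 0.999, -0.0]
wrist_force: [-0.0, 0.5, -2.6]
opening: 0.156
grasp_force: 58.7
```

Call:
servo_tool --series "1 0 0 0.001 0 0 0; 1 0 0 0.002 0 0 0; 1 0 0 0.003 0 0 0; 1 0 0 0.004 0 0 0; 1 0 0 0.005 0 0 0; 1 0 0 0.006 0 0 0"

```text
time_s: 10.38
eef_pos: [0.5623, 0.1981, 0.2162]
eef_rot: [-0.0, 0.041, 0.999, 0.0]
wrist_force: [0.0, -0.9, -2.0]
opening: 0.155
grasp_force: 58.7
```

Call:
servo_tool --series "1 0 0 0.001 0 0 0; 1 0 0 0.002 0 0 0; 1 0 0 0.003 0 0 0; 1 0 0 0.004 0 0 0; 1 0 0 0.005 0 0 0; 1 0 0 0.006 0 0 0"

```text
time_s: 10.88
eef_pos: [0.5623, 0.1981, 0.2102]
eef_rot: [-0.0, 0.041, 0.999, 0.0]
wrist_force: [0.2, -0.3, -2.4]
opening: 0.155
grasp_force: 58.7
```

Call:
servo_tool --series "1 0 0 0.001 0 0 0; 1 0 0 0.002 0 0 0; 1 0 0 0.003 0 0 0; 1 0 0 0.004 0 0 0; 1 0 0 0.005 0 0 0; 1 0 0 0.006 0 0 0"

```text
time_s: 11.38
eef_pos: [0.5623, 0.1981, 0.2042]
eef_rot: [-0.0, 0.041, 0.999, -0.0]
wrist_force: [0.7, 0.1, -1.8]
opening: 0.155
grasp_force: 58.7
```

Call:
servo_tool --series "1 0 0 0.001 0 0 0; 1 0 0 0.002 0 0 0; 1 0 0 0.003 0 0 0; 1 0 0 0.004 0 0 0; 1 0 0 0.005 0 0 0; 1 0 0 0.006 0 0 0"

```text
time_s: 11.88
eef_pos: [0.5624, 0.1981, 0.1982]
eef_rot: [0.0, 0.041, 0.999, 0.0]
wrist_force: [-0.2, -0.2, -1.9]
opening: 0.153
grasp_force: 58.7
```

Call:
servo_tool --series "1 0 0 0.001 0 0 0; 1 0 0 0.002 0 0 0; 1 0 0 0.003 0 0 0; 1 0 0 0.004 0 0 0; 1 0 0 0.005 0 0 0; 1 0 0 0.006 0 0 0"

```text
time_s: 12.38
eef_pos: [0.5624, 0.1981, 0.1925]
eef_rot: [0.0, 0.041, 0.999, 0.0]
wrist_force: [-1.3, -0.2, 0.2]
opening: 0.15
grasp_force: 59.0
```

Seal contact came at about TCP z 0.1925, as expected. I'll press on in small steps.

Call:
servo_tool --series "1 0 0 0.001 0 0 0; 1 0 0 0.002 0 0 0; 1 0 0 0.003 0 0 0; 1 0 0 0.004 0 0 0; 1 0 0 0.004 0 0 0; 1 0 0 0.004 0 0 0"

```text
time_s: 12.88
eef_pos: [0.5625, 0.1981, 0.1886]
eef_rot: [0.0, 0.041, 0.999, 0.0]
wrist_force: [-1.9, -0.5, 4.2]
opening: 0.155
grasp_force: 59.5
```

Call:
servo_tool --series "1 0 0 0.001 0 0 0; 1 0 0 0.002 0 0 0; 1 0 0 0.003 0 0 0; 1 0 0 0.004 0 0 0; 1 0 0 0.004 0 0 0; 1 0 0 0.004 0 0 0"

```text
time_s: 13.38
eef_pos: [0.5625, 0.1981, 0.1847]
eef_rot: [0.0, 0.041, 0.999, 0.0]
wrist_force: [-3.5, -0.7, 6.8]
opening: 0.153
grasp_force: 59.9
```

Call:
servo_tool --series "1 0.0002 0 0.001 0 0 0; 1 0.0004 0 0.002 0 0 0; 1 0.0004 0 0.003 0 0 0; 1 0.0004 0 0.004 0 0 0; 1 0.0004 0 0.0045 0 0 0; 1 0.0004 0 0.0045 0 0 0"

```text
time_s: 13.88
eef_pos: [0.5624, 0.1981, 0.1807]
eef_rot: [0.001, 0.041, 0.999, 0.0]
wrist_force: [-2.1, -1.7, 9.2]
opening: 0.153
grasp_force: 60.3
```

Call:
servo_tool --series "1 0 0 0.001 0 0 0; 1 0 0 0.0015 0 0 0; 1 0 0 0.002 0 0 0; 1 0 0 0.002 0 0 0"

```text
time_s: 14.22
eef_pos: [0.5625, 0.1981, 0.179]
eef_rot: [0.001, 0.041, 0.999, 0.0]
wrist_force: [-4.3, -1.3, 9.6]
opening: 0.158
grasp_force: 60.4
```

Call:
servo_tool --series "1 0.0003 0 0.0005 0 0 0; 1 0.0003 0 0.001 0 0 0; 1 0.0003 0 0.0014 0 0 0; 1 0.0003 0 0.0014 0 0 0; 1 0.0003 0 0.0014 0 0 0"

```text
time_s: 14.63
eef_pos: [0.5624, 0.1981, 0.1779]
eef_rot: [0.001, 0.041, 0.999, 0.0]
wrist_force: [-3.5, -1.1, 12.2]
opening: 0.156
grasp_force: 60.6
```

```bash
python3 -c "
from h import *
o=ctrl.get_obs();print({k:np.round(o[k],4) for k in('eef_pos','eef_rot','wrist_force','torque','q')})"
```

```text
{'eef_pos': array([0.5624, 0.1981, 0.1779]), 'eef_rot': array([0.001 , 0.0411, 0.9992, 0.    ]), 'wrist_force': array([-3.5207, -1.1257, 12.1798]), 'torque': array([-0.3131,  0.6568,  0.0116]), 'q': array([ 1.4000e-01,  3.0500e-01,  1.6221e+00, -3.0000e-04,  1.2124e+00,
       -1.3485e+00])}
```

Call:
servo_tool --series "1 0 0 0 0 0 2; 1 0 0 0 0 0 4; 1 0 0 0 0 0 6; 1 0 0 0 0 0 8; 1 0 0 0 0 0 10; 1 0 0 0 0 0 10"

```text
time_s: 15.13
eef_pos: [0.5631, 0.1984, 0.1783]
eef_rot: [0.002, 0.129, 0.992, 0.001]
wrist_force: [-0.8, -0.5, 11.6]
opening: 0.151
grasp_force: 60.6
```

```bash
python3 -c "
from h import *
o=ctrl.get_obs();print({k:np.round(o[k],4) for k in('eef_pos','eef_rot','wrist_force','torque','q')})"
```

```text
{'eef_pos': array([0.5631, 0.1984, 0.1783]), 'eef_rot': array([1.900e-03, 1.289e-01, 9.917e-01, 6.000e-04]), 'wrist_force': array([-0.7633, -0.4783, 11.6462]), 'torque': array([-0.0325,  0.3697, -0.0125]), 'q': array([ 1.4010e-01,  3.0490e-01,  1.6214e+00,  2.0000e-04,  1.2113e+00,
       -1.1722e+00])}
```

Turning freely under the lip. I'll continue to the green marks.

Call:
servo_tool --series "1 0 0 0 0 0 3; 1 0 0 0 0 0 6; 1 0 0 0 0 0 9; 1 0 0 0 0 0 12; 1 0 0 0 0 0 15; 1 0 0 0 0 0 18; 1 0 0 0 0 0 21; 1 0 0 0 0 0 24; 1 0 0 0 0 0 26; 1 0 0 0 0 0 26"

```text
time_s: 15.97
eef_pos: [0.5635, 0.1987, 0.1785]
eef_rot: [0.002, 0.349, 0.937, 0.001]
wrist_force: [-1.3, 0.8, 10.8]
opening: 0.155
grasp_force: 60.6
```

Call:
servo_tool --series "1 0 0 0 0 0 3; 1 0 0 0 0 0 6; 1 0 0 0 0 0 9; 1 0 0 0 0 0 12; 1 0 0 0 0 0 15; 1 0 0 0 0 0 18; 1 0 0 0 0 0 21; 1 0 0 0 0 0 23; 1 0 0 0 0 0 24; 1 0 0 0 0 0 24; 1 0 0 0 0 0 24"

```text
time_s: 16.88
eef_pos: [0.5637, 0.1985, 0.1786]
eef_rot: [0.002, 0.535, 0.845, 0.002]
wrist_force: [0.2, -0.1, 10.6]
opening: 0.156
grasp_force: 60.6
```

```bash
python3 -c "
from h import *
o=ctrl.get_obs();print({k:np.round(o[k],4) for k in('eef_pos','eef_rot','wrist_force','torque','q')},2*np.degrees(np.arctan2(o['eef_rot'][2],o['eef_rot'][1])))"
```

```text
{'eef_pos': array([0.5637, 0.1985, 0.1786]), 'eef_rot': array([0.002 , 0.5352, 0.8447, 0.0019]), 'wrist_force': array([ 0.1533, -0.0944, 10.5673]), 'torque': array([ 0.0231,  0.0751, -0.0026]), 'q': array([ 1.4010e-01,  3.0480e-01,  1.6208e+00,  2.0000e-04,  1.2104e+00,
       -3.0120e-01])} 115.2783751905897
```

Now at the green marks. Letting it rise.

Call:
servo_tool --series "1 0 0 -0.001 0 0 0; 1 0 0 -0.002 0 0 0; 1 0 0 -0.003 0 0 0; 1 0 0 -0.004 0 0 0; 1 0 0 -0.005 0 0 0; 1 0 0 -0.006 0 0 0; 1 0 0 -0.007 0 0 0; 1 0 0 -0.007 0 0 0"

```text
time_s: 17.55
eef_pos: [0.5636, 0.1985, 0.185]
eef_rot: [0.002, 0.535, 0.845, 0.002]
wrist_force: [2.5, 0.6, 7.1]
opening: 0.154
grasp_force: 59.9
```

Call:
servo_tool --series "1 0 0 -0.0005 0 0 0; 1 0 0 -0.001 0 0 0; 1 0 0 -0.0013 0 0 0; 1 0 0 -0.0013 0 0 0"

```text
time_s: 17.88
eef_pos: [0.5636, 0.1985, 0.1861]
eef_rot: [0.002, 0.535, 0.845, 0.002]
wrist_force: [2.0, -0.1, 6.1]
opening: 0.155
grasp_force: 59.8
```

Call:
servo_tool --series "1 0 0 -0.0005 0 0 0; 1 0 0 -0.001 0 0 0; 1 0 0 -0.0012 0 0 0; 1 0 0 -0.0012 0 0 0"

```text
time_s: 18.22
eef_pos: [0.5629, 0.1983, 0.1868]
eef_rot: [0.001, 0.535, 0.845, 0.001]
wrist_force: [3.3, 0.6, 4.5]
opening: 0.156
grasp_force: 59.6
```

Call:
servo_tool --series "1 0 0 -0.0004 0 0 0; 1 0 0 -0.0008 0 0 0; 1 0 0 -0.0008 0 0 0"

```text
time_s: 18.47
eef_pos: [0.5619, 0.1981, 0.1869]
eef_rot: [0.0, 0.535, 0.845, 0.0]
wrist_force: [3.6, 1.0, 5.0]
opening: 0.152
grasp_force: 59.7
```

The plug has stopped rising at the notch. I'll release it and retreat upward.

Call:
servo_tool --series "0.6 0 0 0 0 0 0; 0.4 0 0 0 0 0 0; 0.2 0 0 0 0 0 0; 0 0 0 0 0 0 0; -0.2 0 0 0 0 0 0; -0.4 0 0 0 0 0 0; -0.4 0 0 0 0 0 0; -0.4 0 0 0 0 0 0"

```text
time_s: 19.13
eef_pos: [0.5616, 0.1981, 0.1867]
eef_rot: [-0.0, 0.535, 0.845, -0.0]
wrist_force: [0.1, 0.2, 0.1]
opening: 0.698
grasp_force: 0.0
```

Call:
servo_tool --series "-0.4 0 0 -0.003 0 0 0; -0.4 0 0 -0.01 0 0 0; -0.4 0 0 -0.02 0 0 0; -0.4 0 0 -0.035 0 0 0; -0.4 0 0 -0.05 0 0 0; -0.4 0 0 -0.065 0 0 0; -0.4 0 0 -0.08 0 0 0; -0.4 0 0 -0.095 0 0 0; -0.4 0 0 -0.11 0 0 0; -0.4 0 0 -0.12 0 0 0; -0.4 0 0 -0.125 0 0 0; -0.4 0 0 -0.125 0 0 0"

```text
time_s: 20.13
eef_pos: [0.5623, 0.1983, 0.3137]
eef_rot: [0.001, 0.535, 0.845, 0.001]
wrist_force: [-0.1, -0.3, -0.2]
opening: 0.7
grasp_force: 0.0
```

```bash
python3 - <<'E'
from port import *
c=grab('wrist');save(c,'w5.png');P=cloud(c);H=hsv(c);o=ctrl.get_obs();print(o['time_s'],o['eef_pos'],o['wrist_force'])
b=((H[...,0]>100)&(H[...,0]<130)&(H[...,1]>120)&(P[...,2]>.17)&(P[...,2]<.21)&(abs(P[...,0]-.563)<.04)&(abs(P[...,1]-.198)<.04))
zt=np.percentile(P[b][:,2],[50,80,90]);print(b.sum(),zt)
b=(b&(abs(P[...,2]-zt[1])<.003)).astype(np.uint8);b=cv2.morphologyEx(b,cv2.MORPH_OPEN,np.ones((3,3)))
k=max(cv2.findContours(b,cv2.RETR_EXTERNAL,cv2.CHAIN_APPROX_NONE)[0],key=len)[:,0]
print(cv2.minAreaRect((onplane(c,k,zt[1])[:,:2]*1000).astype(np.float32)))
E
```

```text
20.1833 [0.56178277 0.19817183 0.31227019] [-0.03369743  0.70683646 -0.20685865]
908 [0.19178041 0.19239364 0.19269012]
((561.1646728515625, 197.75784301757812), (12.658991813659668, 44.36711120605469), 25.116943359375)
```

View pics/w5.png

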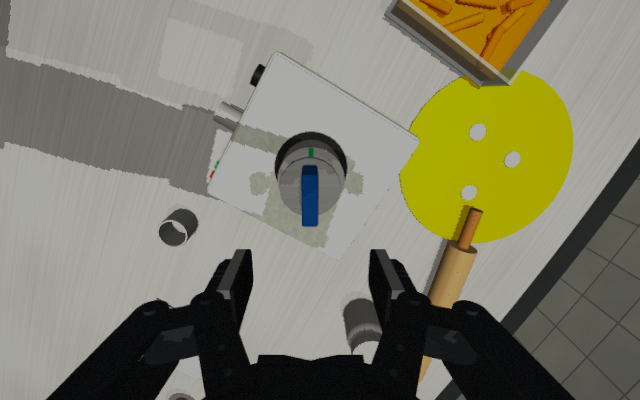

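The wrist view shows the handle at (310,195) pointing at the green mark at (311,153). The handle top is at 0.192, so the underside is at 0.098, and the yaw is 115.1° against a target of 115.4°. It is locked, so I'm handing in.

```bash
python3 -c "
from bench import ctrl
print(ctrl.hand_in())"
```

```text
the job is handed in; nothing more can be done
None
```

The blue-handled plug is locked in the doser's port at the green marks (about 0.3° off, underside about 98 mm up), the gripper is clear of everything, and the job is handed in at about 20 s; the interface returned no verdict.

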